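# Right a tipped sample pot on the shaker and hold the cover plate over its screw posts

## Task

Ready the orbital shaker for a run: first stand the tipped sample pot back upright, cap up, on the ring between its two neighbours and let go of it. Then take the blue cover plate by its handle and hold it level about 6 mm above the four posts, either way round, its corner holes in line with the threaded holes and touching neither posts nor pots, so that I can start the screws by hand. Finish while still holding it there, keep it still, and leave the other pots, the beaker and the tape roll standing where they are.

Things in the scene. Friction and masses are not known exactly. Their poses are not given: they have to be found in the camera images.
- shaker: Fixed bench shaker: white housing with a front panel (-x side), platform 112 (x) x 292 (y) mm on top. Origin on the bench under its centre; y runs along the row of pots. A lane 82 (x) x 220 (y) mm lies on the platform: rubber floor 74 mm above the bench, lips 7 mm above that floor, open above. Three places, 54 mm grey rings, at y = -80, 0, +80 mm.
- spot (a point): Centre of the middle ring on the lane floor (74 mm above the bench), where the tipped pot belongs; axes as the shaker's.
- post0 (a point): Centre of the top of a fixed steel post, 18 mm diameter, standing 76 mm above the lane floor (150 mm above the bench), with an M6 threaded hole in its top; at x = -40 mm, y = -130 mm in the shaker's frame; axes as the shaker's.
- post1 (a point): Centre of the top of a fixed steel post, 18 mm diameter, standing 76 mm above the lane floor (150 mm above the bench), with an M6 threaded hole in its top; at x = 40 mm, y = -130 mm in the shaker's frame; axes as the shaker's.
- post2 (a point): Centre of the top of a fixed steel post, 18 mm diameter, standing 76 mm above the lane floor (150 mm above the bench), with an M6 threaded hole in its top; at x = 40 mm, y = 130 mm in the shaker's frame; axes as the shaker's.
- post3 (a point): Centre of the top of a fixed steel post, 18 mm diameter, standing 76 mm above the lane floor (150 mm above the bench), with an M6 threaded hole in its top; at x = -40 mm, y = 130 mm in the shaker's frame; axes as the shaker's.
- pot_tipped: Tipped white pot, green cap, 72 mm tall; body 46 mm across up to 65 mm, cap 42 mm; 80 to 165 g, balance point about 37 mm from its foot. Origin: centre of its foot; z: foot to cap. Starts lying level across the lane at the middle ring, axis 23 mm above the floor, roughly along the shaker's x, cap to the back. Can roll along the lane.
- pot_left: Standing pot of the same kind, in the place at the shaker's y = +80 mm (within 4 mm). Origin at the centre of its foot, z up.
- pot_right: Standing pot of the same kind, in the place at the shaker's y = -80 mm (within 4 mm). Origin at the centre of its foot, z up.
- cover: Loose blue-anodised aluminium cover plate, 112 (x) x 292 (y) x 4 mm, 0.28 to 0.45 kg, flat on the bench, handle up. Origin: centre of its underside; y along its length. Four 13 mm corner holes, three 32 mm windows, black bow handle along y: bar 112 mm long, 14 wide (x), 14 high, 37 to 51 mm above the underside, on legs at y = +-48 mm. Same when turned half round.
- handle (a point): Centre of the cover's handle bar, 44 mm above the plate's underside; axes as the cover's. The balance point of the cover lies straight below it.
- hole0 (a point): Centre of a cover corner hole, at the underside of the plate; at x = -40 mm, y = -130 mm in the cover's frame. Hole k belongs over post k, or, with the plate turned half round, over the post across the diagonal.
- hole1 (a point): Centre of a cover corner hole, at the underside of the plate; at x = 40 mm, y = -130 mm in the cover's frame. Hole k belongs over post k, or, with the plate turned half round, over the post across the diagonal.
- hole2 (a point): Centre of a cover corner hole, at the underside of the plate; at x = 40 mm, y = 130 mm in the cover's frame. Hole k belongs over post k, or, with the plate turned half round, over the post across the diagonal.
- hole3 (a point): Centre of a cover corner hole, at the underside of the plate; at x = -40 mm, y = 130 mm in the cover's frame. Hole k belongs over post k, or, with the plate turned half round, over the post across the diagonal.
- beaker: Loose small plastic beaker behind the shaker, 44 mm across, 59 mm tall, origin at the centre of its foot; to be left alone.
- tape_roll: Loose roll of label tape lying flat behind the work, 64 mm across, 19 mm high, origin at the centre of its underside; to be left alone.
There are look-alikes about, which are no part of the job. What is shaped like the pot_left but orange is not meant.

How it is judged (in metres and radians):
On the way, in this order (a step that is already met when the one before it is completed fails the run):
1. the tipped pot stands upright on the middle ring, let go (angle between pot_tipped's own z axis and vertical below 0.09 rad and z of pot_tipped in the frame of spot between -0.005 and 0.005 m and horizontal distance between pot_tipped and spot below 0.018 m and contact force between the fingers and pot_tipped below 0.05 N and linear speed of pot_tipped below 0.02 m/s), for 0.3 s.
2. the cover plate is lifted clear of the bench by its handle (height (world z) of cover above 0.03 m and contact force between the fingers and cover above 1 N and distance between the grasp point and handle below 0.06 m), for 0.2 s.
At the end, for the whole second after the job is handed in: The gripper alone holds the cover still by its handle, all four holes 1.5 to 15 mm above the post tops, each hole within 3.5 mm sideways of its post (either way round); all three pots upright within 5 degrees, the formerly tipped one on the floor within 18 mm of the middle ring's centre (((horizontal distance between hole0 and post0 below 0.0035 m and horizontal distance between hole1 and post1 below 0.0035 m and horizontal distance between hole2 and post2 below 0.0035 m and horizontal distance between hole3 and post3 below 0.0035 m) or (horizontal distance between hole0 and post2 below 0.0035 m and horizontal distance between hole1 and post3 below 0.0035 m and horizontal distance between hole2 and post0 below 0.0035 m and horizontal distance between hole3 and post1 below 0.0035 m)) and z of hole0 in the frame of post0 between 0.0015 and 0.015 m and z of hole1 in the frame of post0 between 0.0015 and 0.015 m and z of hole2 in the frame of post0 between 0.0015 and 0.015 m and z of hole3 in the frame of post0 between 0.0015 and 0.015 m and contact force between the fingers and cover above 1 N and distance between the grasp point and handle below 0.06 m and contact force between cover and shaker below 0.1 N and contact force between cover and pot_left below 0.1 N and contact force between cover and pot_right below 0.1 N and contact force between cover and pot_tipped below 0.1 N and linear speed of cover below 0.015 m/s and angle between each of pot_tipped, pot_left, pot_right's own z axis and vertical below 0.09 rad and z of pot_tipped in the frame of spot between -0.005 and 0.005 m and horizontal distance between pot_tipped and spot below 0.018 m); the arm keeps its last pose, push and grip.
It fails at once if a standing pot is tipped or shoved more than 20 mm (angle between any of pot_left, pot_right's own z axis and vertical above 0.35 rad or distance of any of pot_left, pot_right from where it was at the start of the episode above 0.02 m).
It fails at once if the cover is knocked against the posts or the platform (more than 4 N) (contact force between cover and shaker above 4 N).
It fails at once if the cover is knocked against a pot (more than 3 N) (contact force between cover and pot_left above 3 N or contact force between cover and pot_right above 3 N or contact force between cover and pot_tipped above 3 N).
It fails at once if the beaker or the tape roll is disturbed (more than 20 mm) (distance of any of beaker, tape_roll from where it was at the start of the episode above 0.02 m).
It also fails if it takes over 64 s, if anything falls off the work surface, if the arm or the gripper's body presses on something with over 40 N, if the wrist force passes 120 N, or if a joint passes its speed limit or range.

## Robot

A 6-joint arm with a two-finger parallel gripper is mounted at the origin on a cart in front of the work surface, level with it; the furniture and walls round the work are solid. World frame = base frame: x ahead of the robot, y to its left, z up, the work surface at z = 0. Lengths are in mm, angles in rad, forces in N, time in s.
With the tool pointing down it reaches from about 325 to 850 mm from the base axis. Payload 4.4 kg.
Tool frame: the origin (TCP) lies midway between the tips of the shut fingers; the grasp point (between the pads) lies 19 mm behind it; z points along the fingers, y is the line along which they close (so a half turn about z gives the same grasp; the last joint's range is limited). The gripper opens to 94 mm and grips with 3 to 60 N. Pads are 16 mm wide; open, the fingers measure 119 mm over their backs; the gripper's body (75 mm by 177 mm) begins 78 mm behind the grasp point.
Start: joints at [1.198, 0.207, 1.542, -0, 1.393, -0.15], TCP at [127.062, 560.787, 205.447] pointing down, gripper open.
Joint ranges: [-2.73, 2.73], [-0.86, 2.22], [0.23, 2.46], [-1.11, 4.25], [0.08, 2.63], [-2.82, 2.82]. Speed limits (rad/s): [2.79, 2.79, 3.14, 3.14, 3.14, 3.14].

## Interface

Orientations are given as [roll, pitch, yaw] about the fixed x, y, z axes, in that order (R = Rz(yaw) Ry(pitch) Rx(roll)).
In Python, from cell import robot, grab_frame, camera_model, workorder gives the robot as it stands.
- The arm moves only by the tool send_rows, never from a script. Its argument "motion" is a list of rows, each a list of 5 numbers: the opening, from 0 (shut) to 1 (fully open), then the shift along the world's x, y, z in m, then the turn about the world's z in degrees. A call has 1 to 8 rows; each row shifts and turns the commanded pose from where the row before left it; what a row does not reach is not made up. A row lasts 1/12 s, in which the tool goes at most 41.7 mm and 7.16 degrees, less where a joint would pass 70% of its speed; a pose out of reach is approached as far as the arm can. A call is refused whole if a number of a shift passes 0.0417 or a number of a turn 7.16, either way. A call with a gripper value outside its range is refused whole. The fingers move at their own pace and stop on an object; the grip force is fixed at half the most. Time passes only in rows, so rows that do not move let the fingers close. It gives the time, the measured TCP pose, the force, the opening and the grip force at its end, in the units of the state.
- robot.get_state(): the state, without advancing time (a new reading comes with each control period).
- grab_frame(name): name is "scene" or "top" or "wrist"; returns the picture (400x640x3 uint8, red, green, blue); there is no depth.
- camera_model(name): a dict with "fovy" (degrees; the focal length in pixels is half the picture's height over the tangent of half this angle, whatever the lens; pixels are square), "cx", "cy" (the principal point, pixels), "cam_to_world" (4x4, takes a point from camera to world coordinates). Camera axes: x right, y up, looking along -z (the intrinsics and any distortion apply to the point x, -y, -z); pixel columns grow to the right and rows downward; lengths in mm; the calibration is good to about 2 mm. The wrist camera is an equidistant fisheye: a pixel r from the principal point sees the ray r / f radians off the axis. A picture is of the moment at which its call begins: read the wrist's pose just before it. camera_model takes no time and is no camera call; for the wrist camera it gives the pose at the moment of the call.
- workorder.close_job(): hands the job in; it is judged then, once.
The state is a dict: "clock": time; "qpos": joint angles; "dq": joint speeds; "joint_efforts": joint torques, N m; "tcp_pos": TCP position; "tcp_rot": TCP orientation; "ft_force": force on the tool from outside, world axes, zero at the start; "wrist_torque": the same for the moment, N m; "opening": finger opening in mm; "grasp_force": force on a finger pad.
Only numpy, scipy, OpenCV 4.12 (cv2) and the standard library are available. Lean on these libraries where they do the work, as an engineer would, in place of code of your own. Each camera call takes 0.05 s, during which the arm holds its last target. There are 200 camera calls.

## Working session

There is one attempt and no reset: what is moved stays moved. The work goes in short steps, Python scripts to look and compute and a tool call to move; the robot and the scene stay as the last step left them, time stands still between calls to the robot, and variables do not carry over. Pictures are saved under pics/ and viewed, at most 10 in all, crops included, and the job is handed in when it is done.

Besides the shell and the picture viewer there is one more tool, called by a JSON object that holds its "method" and its "body". send_rows: Moves the arm, as the interface text tells. Its arguments: {"type":"object","properties":{"motion":{"type":"array"}},"required":["motion"]}

```bash
ls; mkdir -p pics
python3 - <<'E'
from cell import robot, grab_frame, camera_model, workorder
import cv2,numpy as np
for n in ("scene","top"):
    cv2.imwrite(f"pics/{n}0.png",grab_frame(n)[:,:,::-1]); m=camera_model(n); print(n,m)
print(robot.get_state())
E
```

```text
pics
scene {'fovy': 50.08263519543548, 'cx': 324.15847589975704, 'cy': 193.90621977103774, 'cam_to_world': array([[ 5.62912130e-01,  6.38677542e-01, -5.24615032e-01,
        -4.01250426e+01],
       [-8.26473440e-01,  4.28460890e-01, -3.65188880e-01,
        -3.14947581e+02],
       [-8.46091285e-03,  6.39149640e-01,  7.69035858e-01,
         9.66664460e+02],
       [ 0.00000000e+00,  0.00000000e+00,  0.00000000e+00,
         1.00000000e+00]])}
top {'fovy': 57.22704336593312, 'cx': 323.87313578451324, 'cy': 196.24280799075967, 'cam_to_world': array([[-6.61488955e-02,  9.75060380e-01, -2.11852731e-01,
         3.05338351e+02],
       [-9.97808820e-01, -6.49326208e-02,  1.27009242e-02,
         7.40100338e+01],
       [-1.37198512e-03,  2.12228676e-01,  9.77219068e-01,
         1.18307859e+03],
       [ 0.00000000e+00,  0.00000000e+00,  0.00000000e+00,
         1.00000000e+00]])}
{'clock': 0.1, 'qpos': array([ 1.19752298e+00,  2.07349872e-01,  1.54275474e+00, -4.55744904e-05,
        1.39349180e+00, -1.50492264e-01]), 'dq': array([ 4.44487656e-04, -3.12580151e-03, -2.70371890e-03,  5.63315865e-05,
        1.72656552e-03,  6.02573066e-05]), 'joint_efforts': array([-5.04712916e-04, -3.71862280e+01, -2.82291287e+01,  7.00014085e-02,
        3.11904727e-02, -3.21283369e-05]), 'tcp_pos': array([126.80420316, 560.12170503, 204.42507333]), 'tcp_rot': array([-3.13960481e+00, -2.56076843e-04,  2.91881940e+00]), 'ft_force': array([ 0.40305178,  0.69772775, -0.11006462]), 'wrist_torque': array([-0.01276751,  0.05284893, -0.02438667]), 'grasp_force': 0.0, 'opening': 93.96658635255596}
```

View pics/scene0.png

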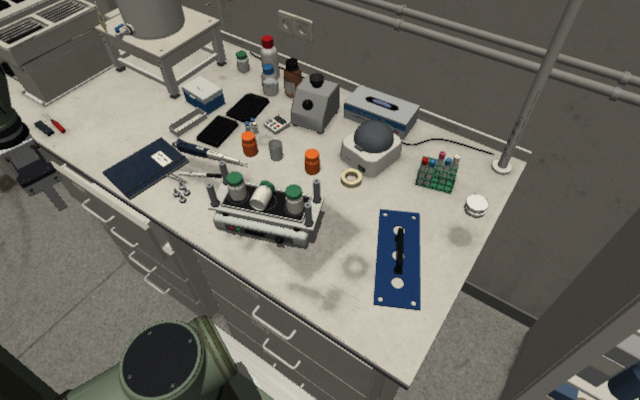

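View pics/top0.png

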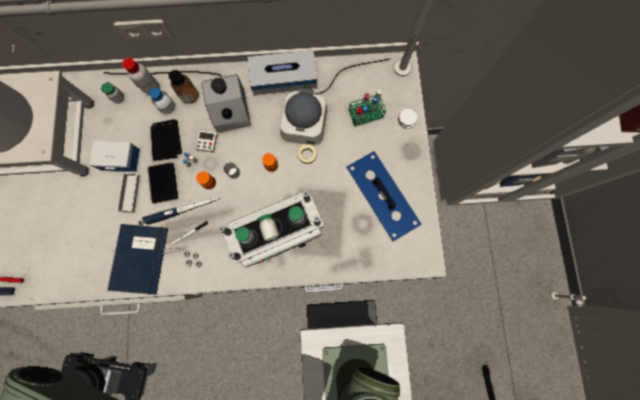

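The scene view shows the shaker at about (268,210) with the tipped pot at (262,195), and the blue cover at (398,258). The top view shows the shaker at about (271,229), with the pot's cap to the back, and the cover at (384,195). Next I'll write helpers and enlarge the crops.

```bash
cat > h.py <<'E'
import numpy as np, cv2
from scipy.optimize import least_squares
from cell import robot, grab_frame, camera_model, workorder
def ray(m,u,v):
    f=200/np.tan(np.radians(m['fovy'])/2); T=np.array(m['cam_to_world'])
    x,y=(u-m['cx']),(v-m['cy'])
    if m.get('fish'):
        r=np.hypot(x,y)+1e-9; a=r/f; d=np.array([x/r*np.sin(a),-y/r*np.sin(a),-np.cos(a)])
    else: d=np.array([x/f,-y/f,-1.])
    d=T[:3,:3]@d; return T[:3,3],d/np.linalg.norm(d)
def atz(m,u,v,z):
    o,d=ray(m,u,v); return o+d*(z-o[2])/d[2]
def tri(obs):
    A=np.zeros((3,3));b=np.zeros(3)
    for m,u,v in obs:
        o,d=ray(m,u,v);P=np.eye(3)-np.outer(d,d);A+=P;b+=P@o
    p=np.linalg.solve(A,b)
    return p,[round(float(np.linalg.norm((np.eye(3)-np.outer(d,d))@(p-o))),1) for o,d in (ray(*q) for q in obs)]
def proj(m,p):
    T=np.array(m['cam_to_world']);q=T[:3,:3].T@(np.asarray(p,float)-T[:3,3]);f=200/np.tan(np.radians(m['fovy'])/2)
    x,y,z=q[0],-q[1],-q[2]
    if m.get('fish'):
        r=np.hypot(x,y)+1e-9;a=np.arctan2(r,z);return np.array([m['cx']+f*a*x/r,m['cy']+f*a*y/r])
    return np.array([m['cx']+f*x/z,m['cy']+f*y/z])
def cam(n):
    m=dict(camera_model(n)); m['fish']=n=='wrist'; return m
E
python3 - <<'E'
from h import *
np.set_printoptions(precision=1,suppress=True)
t,s=cam('top'),cam('scene')
print('shaker~',atz(t,271,228,110),'cover~',atz(t,384,195,0))
a=cv2.imread('pics/top0.png');b=cv2.imread('pics/scene0.png')
A=cv2.resize(a[185:270,215:330],None,fx=6.5,fy=6.5,interpolation=cv2.INTER_CUBIC)
B=cv2.resize(b[160:250,200:330],None,fx=6,fy=6,interpolation=cv2.INTER_CUBIC)
cv2.imwrite('pics/A.png',A);cv2.imwrite('pics/B.png',B)
for n,im in(('top',a),('scene',b)):
    hsv=cv2.cvtColor(im,cv2.COLOR_BGR2HSV)
    bl=cv2.inRange(hsv,(105,120,50),(125,255,255))
    k,l,st,c=cv2.connectedComponentsWithStats(bl)
    for i in range(1,k):
        if st[i,4]>1200:
            mask=(l==i).astype(np.uint8)
            cs,hh=cv2.findContours(mask,cv2.RETR_CCOMP,cv2.CHAIN_APPROX_NONE)
            print(n,st[i],c[i]); 
            for q,hr in zip(cs,hh[0]):
                if hr[3]<0: print('  rect',cv2.boxPoints(cv2.minAreaRect(q)).tolist())
                elif len(q)>3: print('  hole',len(q),q.reshape(-1,2).mean(0))
E
```

```text
shaker~ [453.  221.5 110. ] cover~ [ 552.8 -139.9    0. ]
top [ 348  152   72   88 2161] [383.4 195.9]
  rect [[346.7415771484375, 166.78646850585938], [373.88763427734375, 149.8201904296875], [419.955078125, 223.528076171875], [392.80902099609375, 240.49435424804688]]
  hole 18 [394.  234.6]
  hole 19 [414.7 222.3]
  hole 35 [395.9 215.3]
  hole 103 [379.7 188.4]
  hole 17 [351.8 167.8]
  hole 17 [372.2 156.2]
scene [ 374  210   46  100 3422] [397.6 260.9]
  rect [[373.3206787109375, 306.5482482910156], [379.027587890625, 209.53102111816406], [424.693115234375, 212.21725463867188], [418.9862060546875, 309.2344970703125]]
  hole 19 [413.2 302.9]
  hole 20 [379.9 299. ]
  hole 40 [396.9 282.5]
  hole 118 [398.3 249.2]
  hole 16 [413.4 217.2]
  hole 16 [384.5 214.2]
```

View pics/A.png

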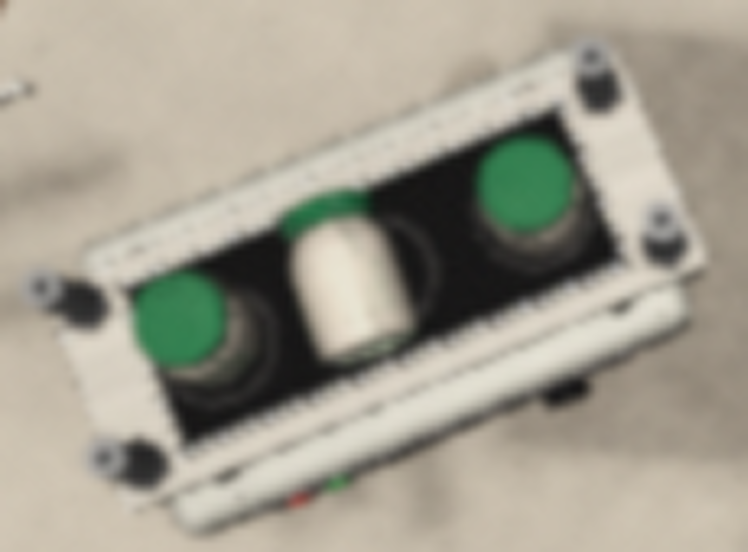

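View pics/B.png

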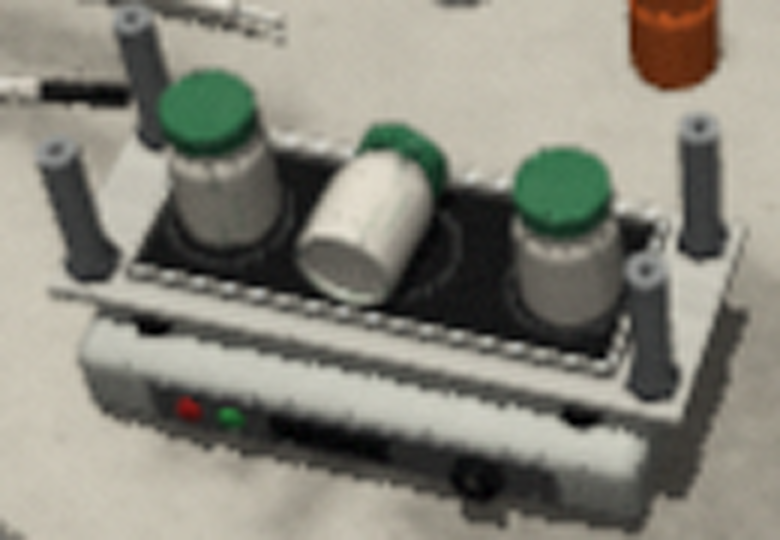

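The crops show all four post tops, the pot's foot disc at B(343,270), and the tipped pot lying left (+y) of the middle ring. I'll triangulate the posts, the cover holes and the pot.

```bash
cat > m1.py <<'E'
from h import *
np.set_printoptions(precision=1,suppress=True)
t,s=cam('top'),cam('scene')
A=lambda x,y:(t,215+(x+.5)/6.5-.5,185+(y+.5)/6.5-.5)
B=lambda x,y:(s,200+(x+.5)/6-.5,160+(y+.5)/6-.5)
P=[tri([A(*a),B(*b)]) for a,b in [((661,217),(648,269)),((592,55),(699,127)),((42,287),(133,18)),((107,458),(59,152))]]
for p in P: print(p)
def fit(L,P):
    L=np.array(L,float);P=np.array(P)[:,:2];lc,pc=L.mean(0),P.mean(0)
    a=L-lc;b=P-pc;th=np.arctan2((a[:,0]*b[:,1]-a[:,1]*b[:,0]).sum(),(a*b).sum())
    R=np.array([[np.cos(th),-np.sin(th)],[np.sin(th),np.cos(th)]]);return pc-R@lc,th,np.linalg.norm(a@R.T-b,axis=1)
C=[(-40,-130),(40,-130),(40,130),(-40,130)]
o,th,r=fit(C,[p[0] for p in P]);print('shaker',o,np.degrees(th),r)
# cover holes
H=[tri([(t,*a),(s,*b)]) for a,b in [((394,234.6),(379.9,299.)),((414.7,222.3),(413.2,302.9)),((372.2,156.2),(413.4,217.2)),((351.8,167.8),(384.5,214.2))]]
for p in H: print(p)
o2,th2,r2=fit([(-40,-130),(40,-130),(40,130),(-40,130)],[H[0][0],H[1][0],H[2][0],H[3][0]]);print('cover',o2,np.degrees(th2),r2)
R=np.array([[np.cos(th),-np.sin(th)],[np.sin(th),np.cos(th)]])
for nm,q,z in [('capA',A(322,203),97),('footA',A(368,340),97),('footB',B(343,270),97),('LcapA',A(180,318),146),('RcapA',A(525,185),146),('LcapB',B(208,98),146),('RcapB',B(562,178),146)]:
    p=atz(*q,z);print(nm,p,'shk',R.T@(p[:2]-o))
E
python3 m1.py
```

```text
(array([467. ,  86.8, 150.9]), [0.6, 0.6])
(array([541.2, 113.1, 151.5]), [0.9, 0.9])
(array([454.2, 357. , 151.9]), [0.4, 0.4])
(array([378.9, 329.6, 151.4]), [0.1, 0.1])
shaker [460.3 221.6] 19.784726448120786 [1.1 0.8 0.6 0.8]
(array([ 419.2, -157.4,    3.2]), [1.2, 1.2])
(array([ 454.7, -228.7,    3.7]), [0.8, 0.8])
(array([ 687.9, -112.5,    2. ]), [1.0, 1.0])
(array([651.7, -40.5,   2.4]), [1.0, 1.0])
cover [ 553.4 -134.7] -63.42058801775153 [0.2 0.3 0.4 0.3]
capA [492.8 242.6  97. ] shk [37.7  8.7]
footA [428.3 223.7  97. ] shk [-29.5  12.8]
footB [426.  222.9  97. ] shk [-31.8  12.8]
LcapA [437.8 298.4 146. ] shk [ 4.7 79.9]
RcapA [486.4 145.4 146. ] shk [ -1.2 -80.6]
LcapB [440.1 302.2 146. ] shk [ 8.2 82.7]
RcapB [489. 148. 146.] shk [  2. -79.]
```

{"method": "send_rows", "body": {"motion": [[0.65,0.025,-0.0229,0,2.33],[0.65,0.025,-0.0229,0,2.33],[0.65,0.025,-0.0229,0,2.33],[0.65,0.025,-0.0229,0,2.33],[0.65,0.025,-0.0229,0,2.33],[0.65,0.025,-0.0229,0,2.33],[0.65,0.025,-0.0229,0,2.33]]}}

```text
clock: 0.68
tcp_pos: [302.7, 399.0, 205.0]
tcp_rot: [-3.141, -0.001, -3.077]
ft_force: [0.0, 0.1, -0.3]
opening: 61.1
grasp_force: 0.0
```

{"method": "send_rows", "body": {"motion": [[0.65,0.025,-0.0229,0,2.33],[0.65,0.025,-0.0229,0,2.33],[0.65,0.025,-0.0229,0,2.33],[0.65,0.025,-0.0229,0,2.33],[0.65,0.025,-0.0229,0,2.33],[0.65,0.025,-0.0229,0,2.33],[0.65,0.025,-0.0229,0,2.33],[0.65,0,0,0,0]]}}

```text
clock: 1.35
tcp_pos: [480.8, 236.1, 205.1]
tcp_rot: [-3.139, 0.001, -2.8]
ft_force: [0.7, 0.1, 0.9]
opening: 61.1
grasp_force: 0.0
```

Run:
```python
from h import *
import pickle
m=cam('wrist');f=grab_frame('wrist')[:,:,::-1];pickle.dump(m,open('w1.pkl','wb'));cv2.imwrite('pics/w1.png',f)
s=robot.get_state();print(m,s['tcp_pos'],np.degrees(s['tcp_rot']),s['opening'],s['clock'])
```

```text
{'fovy': 65.70646984690485, 'cx': 327.3526151194079, 'cy': 203.206059468119, 'cam_to_world': array([[-3.34914939e-01, -9.11950358e-01, -2.37020100e-01,
         4.12358916e+02],
       [ 9.42238884e-01, -3.25270985e-01, -7.99041408e-02,
         2.12672505e+02],
       [-4.22715146e-03, -2.50090645e-01,  9.68213200e-01,
         3.84411965e+02],
       [ 0.00000000e+00,  0.00000000e+00,  0.00000000e+00,
         1.00000000e+00]]), 'fish': True} [478.67013575 237.98070722 204.88540492] [-1.79982462e+02 -4.23528958e-02 -1.60424262e+02] 61.29520921516669 1.4
```

View pics/w1.png

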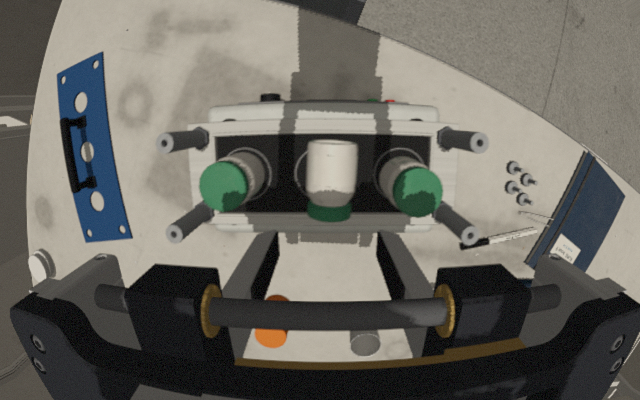

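The wrist view shows the pot between its neighbours: foot at about (332,148), cap end at (329,213). The post tops are at (167,143), (176,232), (470,235) and (480,143).

```bash
cat >> m1.py <<'E'
print('----')
import pickle
w=pickle.load(open('w1.pkl','rb'))
V=[tri([A(*a),B(*b),(w,*c)]) for a,b,c in [((661,217),(648,269),(167,143)),((592,55),(699,127),(176,232)),((42,287),(133,18),(470,235)),((107,458),(59,152),(480,143))]]
for p in V: print(p)
Pw=[atz(w,*c,150) for c in [(167,143),(176,232),(470,235),(480,143)]]
print('w-only',fit(C,Pw)); o,th,r=fit(C,[p[0] for p in V]);print('all',o,np.degrees(th),r)
R=np.array([[np.cos(th),-np.sin(th)],[np.sin(th),np.cos(th)]])
for nm,q in [('foot',(332,146)),('cap',(329,214)),('L',(307,185)),('R',(357,185))]:
    p=atz(w,*q,97);print(nm,p,'shk',R.T@(p[:2]-o))
print('foot tri',tri([A(368,343),B(343,270),(w,332,146)]))
E
python3 m1.py | sed -n '/----/,$p'
```

```text
----
(array([467.3,  87.7, 148.2]), [1.4, 0.9, 1.4])
(array([541.7, 114. , 148.4]), [1.7, 1.3, 1.7])
(array([454.4, 357.1, 151.7]), [0.4, 0.5, 0.3])
(array([379.6, 330.8, 150.6]), [1.1, 0.3, 1.4])
w-only (array([460., 224.]), np.float64(0.3364847716704049), array([1.8, 1.9, 1.7, 1.3]))
all [460.7 222.4] 19.77522140964298 [1.2 0.8 1.1 0.6]
foot [429.8 222.1  97. ] shk [-29.2  10.3]
cap [492.3 241.5  97. ] shk [36.2  7.3]
L [472.4 212.3  97. ] shk [  7.6 -13.4]
R [456.5 256.9  97. ] shk [ 7.7 33.9]
foot tri (array([428.1, 223.5,  94.9]), [1.1, 1.2, 2.2])
```

{"method": "send_rows", "body": {"motion": [[0.65,0.0018,0.001,-0.02,0],[0.65,0.0017,0.001,-0.02,0],[0.65,0,0,-0.02,0],[0.65,0,0,-0.02,0],[0.65,0,0,-0.02,0],[0.65,0,0,-0.015,0],[0.65,0,0,-0.008,0],[0.65,0,0,0,0]]}}

```text
clock: 2.07
tcp_pos: [477.7, 242.3, 80.0]
tcp_rot: [3.141, -0.005, -2.794]
ft_force: [0.7, -0.8, 0.5]
opening: 61.1
grasp_force: 0.0
```

{"method": "send_rows", "body": {"motion": [[0.4,0,0,0,0],[0.4,0,0,0,0],[0.4,0,0,0,0],[0.4,0,0,0,0]]}}

```text
clock: 2.4
tcp_pos: [481.8, 242.6, 83.9]
tcp_rot: [-3.141, 0.003, -2.795]
ft_force: [0.9, 0.2, 0.7]
opening: 40.6
grasp_force: 29.5
```

{"method": "send_rows", "body": {"motion": [[0.4,0,0,0.01,0],[0.4,0,0,0.01,0],[0.4,0,0,0.01,0],[0.4,0,0,0.01,0],[0.4,0,0,0.01,0],[0.4,0,0,0.01,0],[0.4,0,0,0,0],[0.4,0,0,0,0]]}}

```text
clock: 3.07
tcp_pos: [481.2, 242.4, 143.5]
tcp_rot: [-3.142, 0.002, -2.795]
ft_force: [-0.7, 0.3, -0.9]
opening: 40.7
grasp_force: 29.5
```

Run:
```python
from h import *
import pickle
m=cam('wrist');f=grab_frame('wrist')[:,:,::-1];pickle.dump(m,open('w2.pkl','wb'))
g=grab_frame('scene')[:,:,::-1]
B=cv2.resize(g[140:250,190:335],None,fx=3.5,fy=3.5,interpolation=cv2.INTER_CUBIC)
W=cv2.resize(f[90:260,180:470],(507,297))
cv2.imwrite('pics/w2.png',cv2.vconcat([B[:300,:507],W[:,:507]]))
s=robot.get_state();print(s['tcp_pos'],s['opening'],s['grasp_force'],s['ft_force'],s['wrist_torque'],s['clock'])
```

```text
[480.14709281 242.06723585 142.05183637] 40.8440781437996 29.501872308610473 [-0.63330907  0.22470546 -1.60280447] [ 0.04045158 -0.01657347 -0.00553897] 3.1667
```

View pics/w2.png

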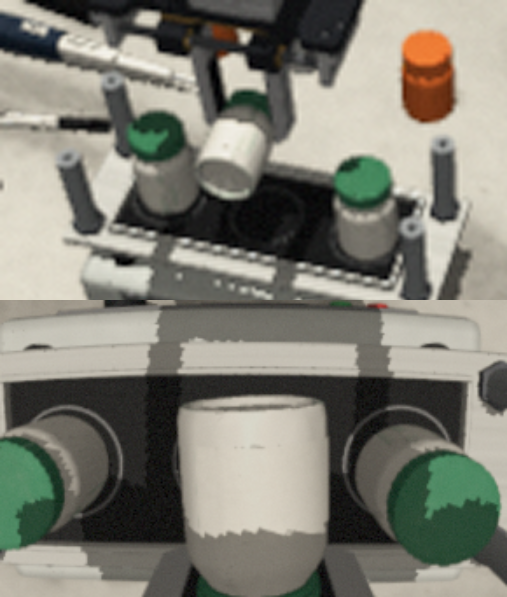

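The pot is held level by friction and doesn't swing. I'll press its foot against the front lip (-x) while raising the cap end, so it turns between the pads.

{"method": "send_rows", "body": {"motion": [[0.4,-0.0003,-0.0032,-0.0144,0],[0.4,-0.0003,-0.0032,-0.0144,0],[0.4,-0.0003,-0.0032,-0.0144,0],[0.4,-0.0003,-0.0032,-0.0144,0],[0.4,0,0,0,0]]}}

```text
clock: 3.58
tcp_pos: [479.5, 229.1, 83.2]
tcp_rot: [3.141, -0.0, -2.796]
ft_force: [1.9, 0.8, -1.4]
opening: 40.9
grasp_force: 29.9
```

{"method": "send_rows", "body": {"motion": [[0.4,-0.0035,-0.0012,0.0047,0],[0.4,-0.0035,-0.0012,0.0047,0],[0.4,-0.0035,-0.0012,0.0047,0],[0.4,0,0,0,0]]}}

```text
clock: 3.92
tcp_pos: [472.1, 226.4, 101.2]
tcp_rot: [-3.141, 0.008, -2.795]
ft_force: [6.1, 1.4, 1.0]
opening: 40.7
grasp_force: 30.1
```

Contact force is about 6 N, so I'm continuing.

{"method": "send_rows", "body": {"motion": [[0.4,-0.003,-0.0011,0.004,0],[0.4,-0.003,-0.0011,0.004,0],[0.4,-0.003,-0.0011,0.004,0],[0.4,-0.0036,-0.0013,0.003,0],[0.4,-0.0036,-0.0013,0.003,0],[0.4,-0.0036,-0.0013,0.003,0],[0.4,0,0,0,0]]}}

```text
clock: 4.5
tcp_pos: [447.7, 218.3, 119.9]
tcp_rot: [3.141, -0.003, -2.795]
ft_force: [-0.9, -0.1, -1.6]
opening: 41.1
grasp_force: 29.4
```

Run:
```python
from h import *
f=grab_frame('wrist')[:,:,::-1]
g=grab_frame('scene')[:,:,::-1]
B=cv2.resize(g[140:250,190:335],None,fx=3.5,fy=3.5,interpolation=cv2.INTER_CUBIC)
W=cv2.resize(f[90:260,180:470],(507,297))
cv2.imwrite('pics/w3.png',cv2.vconcat([B[:300,:507],W[:,:507]]))
```

```text
(no output)
```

View pics/w3.png

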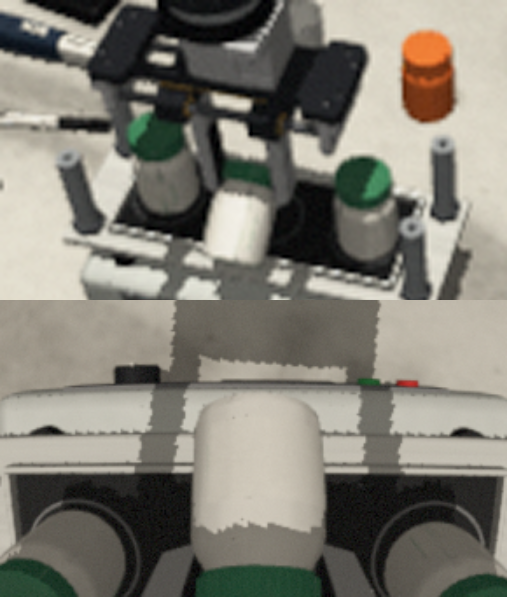

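The pot has turned partly, and its foot has ridden over the lip. I'll estimate the tilt from the wrist pixels: foot end v≈144, cap seam v≈243.

Run:
```python
from h import *
np.set_printoptions(precision=0,suppress=True)
m=cam('wrist');s=robot.get_state();print(s['tcp_pos'],s['clock'],s['ft_force'])
t=s['tcp_pos'];g=np.array([t[0],t[1],t[2]+15]);th0=np.radians(19.8);X=np.array([np.cos(th0),np.sin(th0),0]);Z=np.array([0,0,1.])
for d in (58,62):
  for th in range(0,61,10):
    a=np.radians(th);ax=X*np.cos(a)+Z*np.sin(a);n=-X*np.sin(a)+Z*np.cos(a)
    print(d,th,proj(m,g-d*ax+23*n),proj(m,g-d*ax-23*n),'seam',proj(m,g+(65-d)*ax+21*n))
```

```text
[447. 218. 119.] 4.6 [ 0. -0. -1.]
58 0 [327. 156.] [327. 149.] seam [327. 281.]
58 10 [327. 148.] [327. 155.] seam [327. 276.]
58 20 [327. 144.] [327. 164.] seam [327. 269.]
58 30 [327. 144.] [327. 174.] seam [327. 262.]
58 40 [327. 147.] [327. 185.] seam [327. 255.]
58 50 [327. 153.] [327. 197.] seam [327. 247.]
58 60 [327. 161.] [327. 210.] seam [327. 240.]
62 0 [327. 147.] [327. 142.] seam [327. 275.]
62 10 [327. 139.] [327. 149.] seam [327. 268.]
62 20 [327. 137.] [327. 158.] seam [327. 262.]
62 30 [327. 137.] [327. 168.] seam [327. 254.]
62 40 [327. 142.] [327. 180.] seam [327. 247.]
62 50 [327. 148.] [327. 193.] seam [327. 240.]
62 60 [327. 157.] [327. 206.] seam [327. 234.]
```

Tilt is about 40°. I'll set the foot back inside the lip and push on in an arc.

{"method": "send_rows", "body": {"motion": [[0.4,0,0,0.008,0],[0.4,0.008,0.0027,0,0],[0.4,0.0075,0.0027,0,0],[0.4,0,0,-0.006,0],[0.4,0,0,-0.005,0],[0.4,0,0,0,0]]}}

```text
clock: 5.1
tcp_pos: [463.2, 223.6, 115.0]
tcp_rot: [3.141, -0.004, -2.795]
ft_force: [-1.3, -0.4, -1.2]
opening: 41.2
grasp_force: 29.4
```

{"method": "send_rows", "body": {"motion": [[0.4,-0.0035,-0.0012,0.0012,0],[0.4,-0.0035,-0.0012,0.0012,0],[0.4,-0.0035,-0.0012,0.0012,0],[0.4,0,0,0,0]]}}

```text
clock: 5.43
tcp_pos: [453.0, 220.1, 120.8]
tcp_rot: [3.142, -0.001, -2.795]
ft_force: [-0.1, 0.3, -1.0]
opening: 40.8
grasp_force: 29.4
```

{"method": "send_rows", "body": {"motion": [[0.4,-0.0035,-0.0012,0.001,0],[0.4,-0.0035,-0.0012,0.001,0],[0.4,-0.0035,-0.0012,0.001,0],[0.4,0,0,0,0]]}}

```text
clock: 5.77
tcp_pos: [442.8, 216.6, 123.7]
tcp_rot: [3.142, -0.0, -2.795]
ft_force: [0.5, 0.1, 0.1]
opening: 40.9
grasp_force: 29.4
```

Run:
```python
from h import *
f=grab_frame('wrist')[:,:,::-1]
g=grab_frame('scene')[:,:,::-1]
B=cv2.resize(g[140:250,190:335],None,fx=3.5,fy=3.5,interpolation=cv2.INTER_CUBIC)
W=cv2.resize(f[90:260,180:470],(507,297))
cv2.imwrite('pics/w4.png',cv2.vconcat([B[:300,:507],W[:,:507]]))
```

```text
(no output)
```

View pics/w4.png

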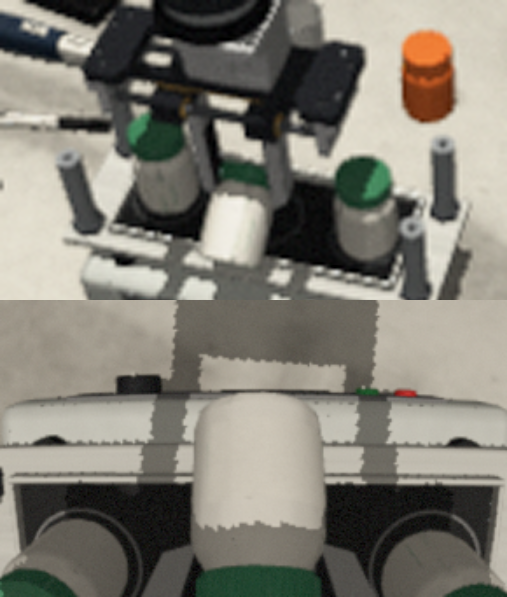

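The tilt hasn't changed because the foot passed above the lip. I'll go back in and feel for the floor to measure the tilt.

{"method": "send_rows", "body": {"motion": [[0.4,0.008,0.0027,0,0],[0.4,0.008,0.0027,0,0],[0.4,0.0066,0.0027,-0.003,0],[0.4,0,0,-0.007,0],[0.4,0,0,0,0]]}}

```text
clock: 6.28
tcp_pos: [465.7, 224.7, 111.8]
tcp_rot: [3.141, -0.003, -2.795]
ft_force: [-0.1, -0.3, -1.4]
opening: 41.0
grasp_force: 29.4
```

{"method": "send_rows", "body": {"motion": [[0.4,0,0,-0.003,0],[0.4,0,0,0,0]]}}

```text
clock: 6.45
tcp_pos: [466.5, 225.1, 110.5]
tcp_rot: [3.142, 0.001, -2.795]
ft_force: [-0.3, 0.6, 1.1]
opening: 40.6
grasp_force: 29.7
```

{"method": "send_rows", "body": {"motion": [[0.4,0,0,-0.003,0],[0.4,0,0,0,0]]}}

```text
clock: 6.62
tcp_pos: [468.1, 225.6, 108.9]
tcp_rot: [3.142, 0.005, -2.795]
ft_force: [1.9, 1.5, 5.1]
opening: 40.8
grasp_force: 30.2
```

{"method": "send_rows", "body": {"motion": [[0.4,0,0,-0.003,0],[0.4,0,0,0,0]]}}

```text
clock: 6.78
tcp_pos: [469.7, 226.2, 107.1]
tcp_rot: [3.142, 0.009, -2.795]
ft_force: [3.4, 2.4, 5.8]
opening: 41.2
grasp_force: 30.1
```

Floor contact at TCP z≈111 means a tilt of about 30°, with the foot just inside the lip. I'll push on in small steps, watching the force.

{"method": "send_rows", "body": {"motion": [[0.4,-0.0027,-0.001,0.0027,0],[0.4,-0.0027,-0.001,0.0027,0],[0.4,-0.0027,-0.001,0.0027,0],[0.4,0,0,0,0]]}}

```text
clock: 7.12
tcp_pos: [461.7, 223.0, 114.8]
tcp_rot: [-3.141, 0.01, -2.795]
ft_force: [6.1, 2.6, 1.8]
opening: 40.6
grasp_force: 31.6
```

{"method": "send_rows", "body": {"motion": [[0.4,-0.0027,-0.001,0.0018,0],[0.4,-0.0027,-0.001,0.0018,0],[0.4,0,0,0,0]]}}

```text
clock: 7.37
tcp_pos: [457.4, 221.3, 118.9]
tcp_rot: [-3.141, 0.013, -2.795]
ft_force: [7.5, 3.1, 1.9]
opening: 41.1
grasp_force: 31.6
```

{"method": "send_rows", "body": {"motion": [[0.4,-0.0027,-0.001,0.0018,0],[0.4,-0.0027,-0.001,0.0018,0],[0.4,0,0,0,0]]}}

```text
clock: 7.62
tcp_pos: [451.9, 219.2, 122.7]
tcp_rot: [-3.141, 0.012, -2.795]
ft_force: [0.6, 0.1, 1.2]
opening: 41.1
grasp_force: 29.2
```

{"method": "send_rows", "body": {"motion": [[0.4,-0.0033,-0.0012,0,0],[0.4,-0.0033,-0.0012,0,0],[0.4,0,0,0,0]]}}

```text
clock: 7.87
tcp_pos: [437.9, 214.7, 118.4]
tcp_rot: [3.141, -0.005, -2.795]
ft_force: [-0.7, -0.1, -1.3]
opening: 40.9
grasp_force: 29.7
```

{"method": "send_rows", "body": {"motion": [[0.4,-0.0033,-0.0012,0.001,0],[0.4,-0.0033,-0.0012,0,0],[0.4,0,0,0,0]]}}

```text
clock: 8.12
tcp_pos: [432.7, 212.7, 120.3]
tcp_rot: [3.141, -0.002, -2.795]
ft_force: [-1.1, 0.5, -0.5]
opening: 41.0
grasp_force: 29.7
```

```bash
cat > seam.py <<'E'
from h import *
np.set_printoptions(precision=0,suppress=True)
m=cam('wrist');f=grab_frame('wrist')[:,:,::-1];cv2.imwrite('pics/last.png',f)
s=robot.get_state();t=s['tcp_pos'];print(t,s['ft_force'],s['clock'])
hsv=cv2.cvtColor(f,cv2.COLOR_BGR2HSV)
c=int(proj(m,[t[0],t[1],t[2]+15])[0]);print('cols',c)
for u in (c-8,c,c+8):
    g=np.where((hsv[90:330,u,0]>60)&(hsv[90:330,u,0]<90)&(hsv[90:330,u,1]>120))[0]+90
    v=hsv[90:330,u,2].astype(int);d=np.diff(v);e=np.where(abs(d)>18)[0]+90
    print(u,'green',(g.min(),g.max()) if len(g) else None,'edges',e)
g=np.array([t[0],t[1],t[2]+15]);th0=np.radians(19.8);X=np.array([np.cos(th0),np.sin(th0),0]);Z=np.array([0,0,1.])
d=60
for th in range(20,100,10):
    a=np.radians(th);ax=X*np.cos(a)+Z*np.sin(a);n=-X*np.sin(a)+Z*np.cos(a)
    print(th,'foot',proj(m,g-d*ax+23*n)[1],'seam',proj(m,g+(65-d)*ax+21*n)[1],'captop',proj(m,g+(72-d)*ax+21*n)[1],proj(m,g+(72-d)*ax-21*n)[1])
E
python3 seam.py
```

```text
[433. 213. 120.] [-0. -0. -1.] 8.1667
cols 327
319 green (np.int64(238), np.int64(271)) edges [124 125 217 218 236 285 297 299]
327 green (np.int64(238), np.int64(275)) edges [124 125 126 216 217 235 236 276 285]
335 green (np.int64(238), np.int64(274)) edges [125 126 219 236 276 287]
20 foot 141.31203383492777 seam 266.79149473732855 captop 280.272063095772 270.66065247533743
30 foot 141.71718569838097 seam 259.65685604814547 captop 273.3516073092784 276.4376771776134
40 foot 145.31269480396458 seam 252.2922024578742 captop 265.599783569584 281.7349600475975
50 foot 151.4849308760614 seam 245.01898168876158 captop 257.3418055547264 286.4147268608289
60 foot 159.7225247864177 seam 238.15088211592976 captop 248.94844044519854 290.33776107971397
70 foot 169.60549279681726 seam 231.96818188124587 captop 240.80307471318622 293.3652814353585
80 foot 180.7893035542728 seam 226.6981788605998 captop 233.26611981012533 295.36243010718897
90 foot 192.9890604155791 seam 222.504335322987 captop 226.64421785919677 296.203865978366
```

{"method": "send_rows", "body": {"motion": [[0.4,0,0,0.012,0],[0.4,0.0125,0.0045,0,0],[0.4,0.0125,0.0045,0,0],[0.4,0.0125,0.0045,0,0],[0.4,0,0,-0.01,0],[0.4,0,0,0,0],[0.4,0,0,0,0]]}}

```text
clock: 8.75
tcp_pos: [469.7, 226.0, 121.2]
tcp_rot: [3.141, -0.004, -2.795]
ft_force: [-1.3, -1.7, -0.0]
opening: 40.5
grasp_force: 29.7
```

{"method": "send_rows", "body": {"motion": [[0.4,0,0,-0.003,0],[0.4,0,0,0,0]]}}

```text
clock: 8.92
tcp_pos: [470.4, 226.3, 119.1]
tcp_rot: [3.142, -0.002, -2.795]
ft_force: [0.3, -0.6, 0.1]
opening: 41.1
grasp_force: 29.7
```

{"method": "send_rows", "body": {"motion": [[0.4,0,0,-0.003,0],[0.4,0,0,0,0]]}}

```text
clock: 9.08
tcp_pos: [471.0, 226.4, 116.4]
tcp_rot: [3.142, -0.001, -2.795]
ft_force: [0.1, -0.3, -1.1]
opening: 40.7
grasp_force: 29.7
```

{"method": "send_rows", "body": {"motion": [[0.4,0,0,-0.003,0],[0.4,0,0,0,0]]}}

```text
clock: 9.25
tcp_pos: [472.2, 226.8, 114.3]
tcp_rot: [-3.142, 0.002, -2.795]
ft_force: [-0.2, -0.2, 0.7]
opening: 40.9
grasp_force: 29.8
```

{"method": "send_rows", "body": {"motion": [[0.4,0,0,-0.003,0],[0.4,0,0,0,0]]}}

```text
clock: 9.42
tcp_pos: [474.1, 227.4, 112.7]
tcp_rot: [-3.142, 0.006, -2.795]
ft_force: [1.9, 0.5, 4.8]
opening: 41.2
grasp_force: 30.0
```

{"method": "send_rows", "body": {"motion": [[0.4,-0.0033,-0.0012,-0.001,0],[0.4,-0.0033,-0.0012,-0.001,0],[0.4,0,0,0,0]]}}

```text
clock: 9.67
tcp_pos: [471.2, 226.2, 113.4]
tcp_rot: [-3.141, 0.015, -2.795]
ft_force: [5.3, 2.2, 9.3]
opening: 40.8
grasp_force: 30.9
```

{"method": "send_rows", "body": {"motion": [[0.4,-0.0033,-0.0012,0,0],[0.4,-0.0033,-0.0012,0,0],[0.4,0,0,0,0]]}}

```text
clock: 9.92
tcp_pos: [463.9, 223.3, 113.1]
tcp_rot: [-3.141, 0.013, -2.795]
ft_force: [4.9, 1.4, 9.7]
opening: 40.9
grasp_force: 30.5
```

{"method": "send_rows", "body": {"motion": [[0.4,-0.0033,-0.0012,0,0],[0.4,-0.0033,-0.0012,0,0],[0.4,0,0,0,0]]}}

```text
clock: 10.17
tcp_pos: [460.6, 222.0, 114.4]
tcp_rot: [-3.141, 0.022, -2.796]
ft_force: [9.0, 4.1, 7.3]
opening: 40.9
grasp_force: 32.3
```

{"method": "send_rows", "body": {"motion": [[0.4,-0.0033,-0.0012,0.001,0],[0.4,-0.0033,-0.0012,0.001,0],[0.4,0,0,0,0]]}}

```text
clock: 10.42
tcp_pos: [456.7, 220.5, 117.6]
tcp_rot: [-3.141, 0.028, -2.796]
ft_force: [13.6, 4.4, 7.0]
opening: 40.8
grasp_force: 33.3
```

{"method": "send_rows", "body": {"motion": [[0.4,-0.0025,-0.0009,0.001,0],[0.4,-0.0025,-0.0009,0.001,0],[0.4,0,0,0,0]]}}

```text
clock: 10.67
tcp_pos: [452.5, 218.9, 120.4]
tcp_rot: [-3.141, 0.03, -2.796]
ft_force: [12.5, 5.3, 9.6]
opening: 41.2
grasp_force: 33.4
```

{"method": "send_rows", "body": {"motion": [[0.4,-0.0025,-0.0009,0.0005,0],[0.4,-0.0025,-0.0009,0.0005,0],[0.4,0,0,0,0]]}}

```text
clock: 10.92
tcp_pos: [448.6, 217.5, 122.4]
tcp_rot: [-3.141, 0.032, -2.796]
ft_force: [12.6, 4.9, 13.0]
opening: 40.8
grasp_force: 33.4
```

{"method": "send_rows", "body": {"motion": [[0.4,-0.0025,-0.0009,0.0005,0],[0.4,-0.0025,-0.0009,0.0005,0],[0.4,0,0,0,0]]}}

```text
clock: 11.17
tcp_pos: [443.6, 215.7, 124.3]
tcp_rot: [-3.141, 0.032, -2.796]
ft_force: [10.3, 4.6, 18.1]
opening: 41.2
grasp_force: 32.0
```

Tilt is about 60°. I'll lift clear of the lip, move back in x, and finish the arc against floor friction.

{"method": "send_rows", "body": {"motion": [[0.4,0.003,0.001,0.012,0],[0.4,0.003,0.001,0.012,0],[0.4,0.0113,0.004,0,0],[0.4,0.0113,0.004,0,0],[0.4,0.0113,0.004,0,0],[0.4,0.0113,0.004,0,0],[0.4,0,0,0,0],[0.4,0,0,0,0]]}}

```text
clock: 11.83
tcp_pos: [481.0, 229.4, 138.4]
tcp_rot: [-3.142, -0.001, -2.795]
ft_force: [-0.6, -0.5, 0.2]
opening: 41.0
grasp_force: 30.3
```

```bash
python3 seam.py
```

```text
[481. 229. 138.] [-1.  0. -1.] 11.8833
cols 327
319 green (np.int64(224), np.int64(261)) edges [ 95 115 116 133 134 137 138 139 153 154 155 218 221 222 279 280 281 300
 301]
327 green (np.int64(224), np.int64(274)) edges [ 95  98 115 116 137 138 139 153 154 155 216 217 221 222 280 281 282 300
 301]
335 green (np.int64(224), np.int64(258)) edges [ 95 116 117 137 138 139 153 154 155 215 216 221 222 279 280 281 300 301
 302]
20 foot 139.1837704995798 seam 264.60727336719395 captop 278.1175618959239 268.8929691680125
30 foot 139.70999754006007 seam 257.452973777676 captop 271.1590316778429 274.66152032211505
40 foot 143.40679098825223 seam 250.07856171649985 captop 263.3775018121507 279.94567306759
50 foot 149.66305392661303 seam 242.80610796950714 captop 255.10051775464186 284.60749699824964
60 foot 157.97010346739228 seam 235.94902741596445 captop 246.70032825488965 288.5076412663417
70 foot 167.91037665465103 seam 229.78650736244697 captop 238.56068011729715 291.5072538598873
80 foot 179.141365795709 seam 224.54415594087118 captop 231.04118553651804 293.47152873477205
90 foot 191.37979505720472 seam 220.38343201833527 captop 224.44672950324104 294.27537718726524
```

{"method": "send_rows", "body": {"motion": [[0.4,0.0113,0.0041,-0.004,0],[0.4,0,0,-0.007,0],[0.4,0,0,-0.007,0],[0.4,0,0,0,0]]}}

```text
clock: 12.22
tcp_pos: [493.0, 233.8, 121.0]
tcp_rot: [-3.142, 0.002, -2.795]
ft_force: [1.5, 0.5, 3.5]
opening: 41.5
grasp_force: 30.1
```

{"method": "send_rows", "body": {"motion": [[0.4,-0.0035,-0.0013,-0.002,0],[0.4,-0.0035,-0.0013,-0.002,0],[0.4,-0.0035,-0.0013,0,0],[0.4,0,0,0,0]]}}

```text
clock: 12.55
tcp_pos: [487.6, 231.8, 121.6]
tcp_rot: [3.142, 0.016, -2.795]
ft_force: [4.7, 2.7, 10.4]
opening: 41.0
grasp_force: 31.5
```

{"method": "send_rows", "body": {"motion": [[0.4,-0.0035,-0.0013,0,0],[0.4,-0.0035,-0.0013,0,0],[0.4,-0.0035,-0.0013,0,0],[0.4,0,0,0,0]]}}

```text
clock: 12.88
tcp_pos: [475.4, 227.3, 121.2]
tcp_rot: [-3.141, 0.011, -2.795]
ft_force: [1.0, 0.4, 13.2]
opening: 41.1
grasp_force: 31.6
```

```bash
python3 seam.py
```

```text
[475. 227. 121.] [ 2.  0. 13.] 12.9333
cols 327
319 green (np.int64(209), np.int64(277)) edges [ 99 100 103 110 111 112 141 142 144 146 147 148 164 165 167 168 169 170
 171 203 206 207 216 218 278 279 280 300 301]
327 green (np.int64(209), np.int64(266)) edges [ 99 100 103 111 112 141 142 144 146 147 148 164 166 167 169 203 279 280
 281 300 301]
335 green (np.int64(210), np.int64(266)) edges [ 99 100 103 111 112 125 142 144 146 147 148 164 165 167 168 169 170 205
 206 208 278 279 280 300 301]
20 foot 140.8035945661174 seam 266.5819528179274 captop 280.02296881012563 269.6104024909915
30 foot 140.97375144504852 seam 259.4761324997336 captop 273.16923477119377 275.4120316616336
40 foot 144.37719970423018 seam 252.11984246975027 captop 265.4655949672847 280.7429361907315
50 foot 150.39390380416907 seam 244.83390185574336 captop 257.23316798923685 285.4655082084675
60 foot 158.50625356573 seam 237.93315786522237 captop 248.84047232554272 289.440627106143
70 foot 168.2888840777553 seam 231.70060501155245 captop 240.6709447145926 292.52944949559225
80 foot 179.39289691223325 seam 226.36732613996267 captop 233.08731963065438 294.5967779192796
90 foot 191.52997736894096 seam 222.10104289644394 captop 226.40034294198838 295.5165010220427
```

{"method": "send_rows", "body": {"motion": [[0.4,-0.0033,-0.0012,0,0],[0.4,-0.0033,-0.0012,0,0],[0.4,-0.0033,-0.0012,0,0],[0.4,0,0,0,0],[0.4,0,0,0,0]]}}

```text
clock: 13.35
tcp_pos: [464.4, 223.2, 119.9]
tcp_rot: [-3.141, 0.008, -2.795]
ft_force: [1.7, 1.1, 9.7]
opening: 40.8
grasp_force: 30.6
```

```bash
python3 seam.py | head -5
python3 - <<'E'
from h import *
f=cv2.imread('pics/last.png')
g=grab_frame('scene')[:,:,::-1]
B=cv2.resize(g[140:250,190:335],None,fx=3.5,fy=3.5,interpolation=cv2.INTER_CUBIC)
W=cv2.resize(f[90:300,180:470],(507,297+70))
t=grab_frame('top')[:,:,::-1]
cv2.imwrite('pics/w5.png',cv2.vconcat([B[:230,:507],W[:,:507]]))
E
```

```text
[464. 223. 120.] [ 1.  2. 10.] 13.4
cols 327
319 green (np.int64(203), np.int64(265)) edges [113 115 118 119 141 143 158 160 163 164 165 178 179 196 200 201 205 206
 215 276 283 300 301]
327 green (np.int64(202), np.int64(235)) edges [113 115 118 119 141 143 158 159 160 161 163 164 177 178 192 195 196 199
```

View pics/w5.png

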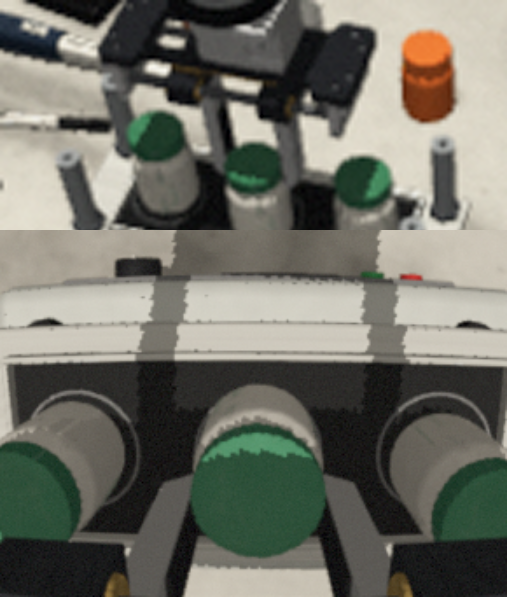

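The pot stands upright between its neighbours, cap centre at wrist pixel about (328,239). I'll check its position, then ease the push and release.

{"method": "send_rows", "body": {"motion": [[0.4,0,0,0.003,0],[0.4,0,0,0.002,0],[0.4,0,0,0,0],[0.4,0,0,0,0]]}}

```text
clock: 13.83
tcp_pos: [460.6, 221.9, 121.0]
tcp_rot: [3.141, -0.002, -2.795]
ft_force: [-0.0, 0.7, -1.6]
opening: 40.8
grasp_force: 29.5
```

Run:
```python
from h import *
np.set_printoptions(precision=1,suppress=True)
m=cam('wrist');f=grab_frame('wrist')[:,:,::-1];s=robot.get_state();print(s['ft_force'],s['tcp_pos'])
hsv=cv2.cvtColor(f,cv2.COLOR_BGR2HSV);g=cv2.inRange(hsv,(60,110,20),(90,255,255))
k,l,st,c=cv2.connectedComponentsWithStats(g);th=np.radians(19.78);R=np.array([[np.cos(th),-np.sin(th)],[np.sin(th),np.cos(th)]])
for i in range(1,k):
    if st[i,4]>500:
        p=atz(m,st[i,0]+st[i,2]/2,st[i,1]+st[i,3]/2,146);print(st[i],p,R.T@(p[:2]-[460.7,222.4]))
```

```text
[ 0.6  0.3 -1. ] [460.7 221.9 120.9]
[ 290  202   76   75 2500] [448.7 218.2 146. ] [-12.7   0.1]
[174 218  53  49 779] [476.3 151.  146. ] [ -9.5 -72.4]
[ 426  227   63   42 1345] [429.6 290.4 146. ] [-6.2 74.5]
```

{"method": "send_rows", "body": {"motion": [[0.4,0,0,0.003,0],[0.4,0.0056,0.002,0,0],[0.4,0,0,-0.003,0],[0.4,0,0,-0.003,0],[0.4,0,0,-0.002,0],[0.4,0,0,0,0]]}}

```text
clock: 14.38
tcp_pos: [469.0, 224.7, 120.0]
tcp_rot: [-3.141, 0.003, -2.795]
ft_force: [-3.9, -1.5, 14.9]
opening: 40.6
grasp_force: 30.6
```

{"method": "send_rows", "body": {"motion": [[0.4,0,0,0.003,0],[0.4,0,0,0.0005,0],[0.4,0,0,0,0]]}}

```text
clock: 14.63
tcp_pos: [467.3, 224.2, 120.2]
tcp_rot: [-3.142, -0.0, -2.795]
ft_force: [0.4, 0.4, 3.0]
opening: 40.7
grasp_force: 29.9
```

{"method": "send_rows", "body": {"motion": [[0.4,0,0,0.0008,0],[0.5,0,0,0,0],[0.55,0,0,0,0],[0.65,0,0,0,0],[0.65,0,0,0,0],[0.65,0,0,0,0]]}}

```text
clock: 15.13
tcp_pos: [467.3, 224.3, 121.0]
tcp_rot: [3.142, -0.0, -2.795]
ft_force: [0.1, -0.2, -0.0]
opening: 61.2
grasp_force: 0.0
```

{"method": "send_rows", "body": {"motion": [[0.65,0,0,0.02,0],[0.65,0,0,0.025,0],[0.65,0,0,0.025,0],[0.65,0,0,0.025,0],[0.65,0,0,0,0]]}}

```text
clock: 15.55
tcp_pos: [471.0, 225.4, 222.1]
tcp_rot: [-3.141, 0.011, -2.795]
ft_force: [-0.0, 1.1, 0.7]
opening: 60.9
grasp_force: 0.0
```

```bash
cat > caps.py <<'E'
from h import *
np.set_printoptions(precision=1,suppress=True)
m=cam('wrist');f=grab_frame('wrist')[:,:,::-1];s=robot.get_state();print(s['tcp_pos'],s['clock'])
cv2.imwrite('pics/w6.png',f);hsv=cv2.cvtColor(f,cv2.COLOR_BGR2HSV);g=cv2.inRange(hsv,(60,110,20),(90,255,255))
k,l,st,c=cv2.connectedComponentsWithStats(g);th=np.radians(19.78);R=np.array([[np.cos(th),-np.sin(th)],[np.sin(th),np.cos(th)]])
for i in range(1,k):
    if st[i,4]>300:
        p=atz(m,st[i,0]+st[i,2]/2,st[i,1]+st[i,3]/2,145);print(st[i],p,R.T@(p[:2]-[460.7,222.4]))
# synthetic standing pots' cap blobs for comparison
for x in (-10,-5,0,5,10):
    pts=[]
    for z in (139,146):
        for a in np.arange(0,6.28,.1):
            q=R@np.array([x+21*np.cos(a),21*np.sin(a)])+[460.7,222.4];pts.append(proj(m,[q[0],q[1],z]))
    pts=np.array(pts);print(x,pts.min(0),pts.max(0)-pts.min(0))
E
python3 caps.py
```

```text
[469.6 225.  219.4] 15.6
[ 304  165   50   49 1048] [454.2 220.8 145. ] [-6.7  0.7]
[395 179  45  45 970] [437.6 297.4 145. ] [ 3.7 78.4]
[215 180  45  38 805] [489.1 148.1 145. ] [  1.6 -79.5]
-10 [303.3 160.1] [49.9 49.8]
-5 [303.4 165.9] [49.7 49.6]
0 [303.5 171.7] [49.5 49.3]
5 [303.6 177.4] [49.2 49. ]
10 [303.7 183.1] [49.  48.7]
```

The pot stands at shaker (-6, 0), within tolerance, with the neighbours in place. Now for the cover.

{"method": "send_rows", "body": {"motion": [[0.5,0.007,-0.03,0,0.84],[0.5,0.007,-0.03,0,0.84],[0.5,0.007,-0.03,0,0.84],[0.5,0.007,-0.03,0,0.84],[0.5,0.007,-0.03,0,0.84],[0.5,0.007,-0.03,0,0.84],[0.5,0.007,-0.03,0,0.84],[0.5,0.007,-0.03,0,0.82]]}}

```text
clock: 16.27
tcp_pos: [522.3, -17.0, 214.1]
tcp_rot: [3.14, -0.002, -2.677]
ft_force: [0.3, 1.3, -0.4]
opening: 47.1
grasp_force: 0.0
```

{"method": "send_rows", "body": {"motion": [[0.5,0.007,-0.03,0,0],[0.5,0.007,-0.03,0,0],[0.5,0.007,-0.03,0,0],[0.5,0.007,-0.03,0,0],[0.5,0,0,0,0],[0.5,0,0,0,0]]}}

```text
clock: 16.77
tcp_pos: [550.4, -136.6, 213.9]
tcp_rot: [3.139, -0.002, -2.681]
ft_force: [-0.3, 0.2, -1.4]
opening: 47.0
grasp_force: 0.0
```

```bash
cat > cov.py <<'E'
from h import *
import pickle
m=cam('wrist');f=grab_frame('wrist')[:,:,::-1];s=robot.get_state();print(s['tcp_pos'],np.degrees(s['tcp_rot']),s['ft_force'],s['opening'],s['clock'])
cv2.imwrite('pics/w7.png',f);pickle.dump(m,open('w7.pkl','wb'))
hsv=cv2.cvtColor(f,cv2.COLOR_BGR2HSV);bl=cv2.inRange(hsv,(103,110,30),(127,255,255))
cs,hh=cv2.findContours(bl,cv2.RETR_CCOMP,cv2.CHAIN_APPROX_NONE)
for q,hr in zip(cs,hh[0]):
    if hr[3]>=0 and len(q)>8:
        c=q.reshape(-1,2).mean(0);print(len(q),c.round(1),atz(m,*c,4)[:2].round(1))
E
python3 cov.py
```

```text
[ 550.29044806 -135.4121199   214.20490955] [ 1.79818504e+02 -1.10741788e-01 -1.53514266e+02] [ 0.32345981 -0.48561176  0.54206864] 47.13691362454428 16.8167
29 [298.2 275.4] [ 687.2 -114.2]
29 [354.8 275.2] [651.6 -42.8]
266 [326.2 196.5] [ 567.4 -129.3]
81 [325.8 122.3] [ 482.7 -171.8]
37 [357.7  83.6] [ 420.7 -158.3]
35 [293.8  83.7] [ 456.  -229.4]
```

{"method": "send_rows", "body": {"motion": [[0.5,0.0033,0,-0.025,0],[0.5,0,0,-0.025,0],[0.5,0,0,-0.025,0],[0.5,0,0,-0.025,0],[0.5,0,0,-0.025,0],[0.5,0,0,-0.02,0],[0.5,0,0,0,0],[0.5,0,0,0,0]]}}

```text
clock: 17.48
tcp_pos: [553.0, -133.6, 69.7]
tcp_rot: [3.138, -0.003, -2.676]
ft_force: [0.6, 0.1, -0.1]
opening: 46.9
grasp_force: 0.0
```

{"method": "send_rows", "body": {"motion": [[0.5,0,0,-0.015,0],[0.5,0,0,-0.015,0],[0.5,0,0,-0.012,0],[0.5,0,0,0,0],[0.5,0,0,0,0]]}}

```text
clock: 17.9
tcp_pos: [554.8, -135.4, 29.6]
tcp_rot: [-3.142, 0.0, -2.678]
ft_force: [0.5, 0.6, 1.0]
opening: 47.1
grasp_force: 0.0
```

{"method": "send_rows", "body": {"motion": [[0.5,0,0,-0.003,0],[0.0,0,0,0,0],[0.0,0,0,0,0],[0.0,0,0,0,0],[0.0,0,0,0,0],[0.0,0,0,0,0],[0.0,0,0,0,0]]}}

```text
clock: 18.48
tcp_pos: [554.8, -135.9, 26.4]
tcp_rot: [-3.141, 0.0, -2.678]
ft_force: [0.6, -0.1, 0.6]
opening: 13.7
grasp_force: 30.0
```

{"method": "send_rows", "body": {"motion": [[0,0,0,0.005,0],[0,0,0,0.01,0],[0,0,0,0.015,0],[0,0,0,0.02,0],[0,0,0,0.02,0],[0,0,0,0.02,0],[0,0,0,0,0],[0,0,0,0,0]]}}

```text
clock: 19.15
tcp_pos: [555.6, -136.1, 117.5]
tcp_rot: [-3.139, 0.002, -2.678]
ft_force: [-0.4, -0.5, -4.1]
opening: 13.6
grasp_force: 30.0
```

{"method": "send_rows", "body": {"motion": [[0,0,0,0.02,0],[0,0,0,0.02,0],[0,0,0,0.02,0],[0,0,0,0.02,0],[0,0,0,0.02,0],[0,0,0,0.015,0],[0,0,0,0,0]]}}

```text
clock: 19.73
tcp_pos: [555.9, -136.2, 233.1]
tcp_rot: [-3.139, 0.003, -2.678]
ft_force: [0.9, 0.2, -3.6]
opening: 13.5
grasp_force: 30.0
```

{"method": "send_rows", "body": {"motion": [[0,0,0,0,-1.5],[0,-0.003,0.011,0,-3],[0,-0.003,0.011,0,-3],[0,-0.003,0.011,0,-3],[0,-0.003,0.011,0,-3],[0,-0.003,0.011,0,-3],[0,-0.003,0.011,0,-3],[0,-0.003,0.011,0,-3]]}}

```text
clock: 20.4
tcp_pos: [531.8, -57.8, 227.8]
tcp_rot: [3.14, -0.005, -3.074]
ft_force: [0.0, 0.1, -4.5]
opening: 13.6
grasp_force: 30.0
```

{"method": "send_rows", "body": {"motion": [[0,-0.003,0.011,0,-3],[0,-0.003,0.011,0,-3],[0,-0.003,0.011,0,-3],[0,-0.003,0.011,0,-3],[0,-0.003,0.011,0,-3],[0,-0.003,0.011,0,-3],[0,-0.003,0.011,0,-3],[0,-0.003,0.011,0,-3]]}}

```text
clock: 21.07
tcp_pos: [507.8, 30.0, 228.0]
tcp_rot: [-3.14, -0.005, 2.791]
ft_force: [-0.4, 0.3, -3.9]
opening: 13.6
grasp_force: 30.0
```

{"method": "send_rows", "body": {"motion": [[0,-0.003,0.011,0,-3],[0,-0.003,0.011,0,-3],[0,-0.003,0.011,0,-3],[0,-0.003,0.011,0,-3],[0,-0.003,0.011,0,-3],[0,-0.003,0.011,0,-3],[0,-0.003,0.011,0,-3],[0,-0.003,0.011,0,-3]]}}

```text
clock: 21.73
tcp_pos: [483.8, 117.7, 228.1]
tcp_rot: [-3.138, -0.003, 2.372]
ft_force: [0.4, 0.2, -3.9]
opening: 13.5
grasp_force: 30.0
```

{"method": "send_rows", "body": {"motion": [[0,-0.003,0.011,0,-3],[0,-0.003,0.011,0,-3],[0,-0.003,0.011,0,-3],[0,-0.003,0.011,0,-3],[0,-0.003,0.011,0,-3],[0,-0.003,0.011,0,-3],[0,-0.003,0.011,0,-3],[0,-0.002,0.011,0,-2.3]]}}

```text
clock: 22.4
tcp_pos: [460.7, 205.4, 228.0]
tcp_rot: [-3.136, -0.001, 1.966]
ft_force: [0.7, -0.0, -3.1]
opening: 13.8
grasp_force: 30.0
```

{"method": "send_rows", "body": {"motion": [[0,0,0,0,0],[0,0,0,0,0],[0,0,0,0,0]]}}

```text
clock: 22.65
tcp_pos: [461.9, 204.6, 229.6]
tcp_rot: [-3.139, 0.0, 1.969]
ft_force: [-0.7, -0.8, -3.5]
opening: 13.8
grasp_force: 30.0
```

```bash
python3 cov.py
python3 - <<'E'
from cell import *
import numpy as np
print(np.mean([robot.get_state()['tcp_pos'] for _ in range(5)],0))
E
```

```text
[462.24376465 204.53821488 230.00699078] [-1.79883982e+02  9.86081241e-03  1.12767406e+02] [-0.00930667  0.31342508 -3.75001015] 13.639023623058595 22.7
10 [303.   98.4] [390.7 291.1]
140 [327.9 112.7] [427.8 285.9]
56 [387.9  40.9] [461.8 407.9]
58 [266.7  41. ] [315.1 346.4]
14 [599.9   7. ] [788.5 707.7]
[462.24376465 204.53821488 230.00699078]
```

{"method": "send_rows", "body": {"motion": [[0,-0.0005,0.006,0,-1],[0,-0.0005,0.006,0,-1],[0,-0.0006,0.006,0,-1],[0,0,0,-0.01,0],[0,0,0,-0.01,0],[0,0,0,0,0],[0,0,0,0,0],[0,0,0,0,0]]}}

```text
clock: 23.37
tcp_pos: [460.9, 222.8, 210.6]
tcp_rot: [-3.141, 0.0, 1.915]
ft_force: [-0.7, 0.2, -3.4]
opening: 13.8
grasp_force: 30.0
```

```bash
cat > al.py <<'E'
from h import *
import sys
np.set_printoptions(precision=1,suppress=True)
s=robot.get_state();T=s['tcp_pos'];print(T,np.degrees(s['tcp_rot']),s['clock'],s['ft_force'])
zt=T[2]-26.4+4; print('plate top z',zt)
th=np.radians(19.78);R=np.array([[np.cos(th),-np.sin(th)],[np.sin(th),np.cos(th)]])
A=lambda x,y:(215+(x+.5)/6.5-.5,185+(y+.5)/6.5-.5)
B=lambda x,y:(200+(x+.5)/6-.5,160+(y+.5)/6-.5)
posts={'top':[A(661,217),A(592,55),A(42,287),A(107,458)],'scene':[B(648,269),B(699,127),B(133,18),B(59,152)],'wrist':None}
L=np.array([(-40,-130),(40,-130),(40,130),(-40,130)])
o=np.array([460.5,222.3])
for n in ('top','scene','wrist'):
    m=cam(n);f=grab_frame(n)[:,:,::-1];cv2.imwrite(f'pics/al_{n}.png',f)
    hsv=cv2.cvtColor(f,cv2.COLOR_BGR2HSV);bl=cv2.inRange(hsv,(103,90,25),(127,255,255))
    cs,hh=cv2.findContours(bl,cv2.RETR_CCOMP,cv2.CHAIN_APPROX_NONE)
    H=[q.reshape(-1,2).mean(0) for q,hr in zip(cs,hh[0]) if hr[3]>=0 and len(q)>=6]
    for i in range(4):
        q=o+R@L[i]
        e=proj(m,[*q,zt]);
        pw=atz(m,*posts[n][i],150.5) if posts[n] else None
        c=[h for h in H if np.linalg.norm(h-e)<(9 if n!='wrist' else 25)]
        for h in c: 
            hw=atz(m,*h,zt);ref=pw[:2] if pw is not None else q
            print(n,i,'px',h,'exp',e,'hole-ref in shk',R.T@(hw[:2]-ref),'ref',ref)
        if not c: print(n,i,'none; exp',e)
E
python3 al.py
```

```text
[460.9 222.8 210.6] [-179.9    0.   109.7] 23.3667 [-0.7  0.2 -3.4]
plate top z 188.2387143582667
top 0 px [315.6 216.5] exp [316.  216.1] hole-ref in shk [-1.3  1.6] ref [467.5  86.4]
top 1 px [304.4 190.4] exp [304.6 190.1] hole-ref in shk [-0.2  1.9] ref [542.1 112.5]
top 2 none; exp [216.8 227.2]
top 3 none; exp [227.  254.4]
scene 0 px [306.  194.5] exp [307.3 194.7] hole-ref in shk [-0.5  2.2] ref [466.7  87.4]
scene 1 px [315.  170.5] exp [316.2 170.5] hole-ref in shk [0.1 1.9] ref [541.2 114.2]
scene 2 px [217.8 152.7] exp [218.9 152.6] hole-ref in shk [-1.8  2.4] ref [454.7 358.4]
scene 3 px [204.5 174.9] exp [205.8 174.9] hole-ref in shk [-1.1  3.8] ref [379.3 330.4]
wrist 0 none; exp [281.3 367.1]
wrist 1 none; exp [371.3 367.2]
wrist 2 px [387.9  41. ] exp [386.4  41.7] hole-ref in shk [1.  0.6] ref [454.1 358.2]
wrist 3 px [266.6  40.9] exp [264.5  42.1] hole-ref in shk [1.4 0.8] ref [378.9 331.1]
```

{"method": "send_rows", "body": {"motion": [[0,0.0014,-0.0017,0,-0.2],[0,0,0,0,0],[0,0,0,-0.005,0],[0,0,0,-0.005,0],[0,0,0,-0.005,0],[0,0,0,-0.004,0],[0,0,0,0,0],[0,0,0,0,0]]}}

```text
clock: 24.18
tcp_pos: [462.0, 221.5, 191.5]
tcp_rot: [-3.14, -0.0, 1.912]
ft_force: [-0.2, 0.5, -3.6]
opening: 13.6
grasp_force: 30.0
```

```bash
python3 al.py
```

```text
[462.  221.5 191.5] [-179.9   -0.   109.6] 24.1833 [-0.2  0.5 -3.6]
plate top z 169.06806026782087
top 0 px [316. 217.] exp [316.1 217.2] hole-ref in shk [-0.   0.4] ref [467.5  86.4]
top 1 px [305.2 191.3] exp [305.  191.6] hole-ref in shk [0.8 0. ] ref [542.1 112.5]
top 2 none; exp [218.8 228.1]
top 3 none; exp [228.9 254.8]
scene 0 px [307.7 199.8] exp [307.6 199.8] hole-ref in shk [-0.2 -1.1] ref [466.7  87.4]
scene 1 px [316.  175.9] exp [316.4 175.7] hole-ref in shk [-0.2 -0.3] ref [541.2 114.2]
scene 2 px [220.2 157.7] exp [220.3 157.8] hole-ref in shk [-0.3  0.3] ref [454.7 358.4]
scene 3 px [207.2 180.1] exp [207.5 180. ] hole-ref in shk [-0.4  1.5] ref [379.3 330.4]
wrist 0 none; exp [280.9 365.9]
wrist 1 none; exp [371.2 365.8]
wrist 2 px [388.2  40.8] exp [384.8  39. ] hole-ref in shk [ 2.2 -1.1] ref [454.1 358.2]
wrist 3 px [266.6  40.6] exp [263.   39.9] hole-ref in shk [ 2.4 -0.6] ref [378.9 331.1]
```

Aligned to about 1 mm. I'll lower to about 7 mm above the posts.

{"method": "send_rows", "body": {"motion": [[0,0,0,-0.004,0],[0,0,0,-0.004,0],[0,0,0,0,0],[0,0,0,0,0],[0,0,0,0,0],[0,0,0,0,0]]}}

```text
clock: 24.83
tcp_pos: [462.5, 221.6, 184.2]
tcp_rot: [3.141, 0.0, 1.912]
ft_force: [-0.1, 0.6, -3.1]
opening: 13.8
grasp_force: 30.0
```

```bash
python3 al.py
python3 - <<'E'
from h import *
a=cv2.imread('pics/al_scene.png')[140:240,190:335];b=cv2.imread('pics/al_top.png')[180:265,215:330]
cv2.imwrite('pics/fin.png',cv2.hconcat([cv2.resize(a,(435,300),interpolation=cv2.INTER_CUBIC),cv2.resize(b,(365,300),interpolation=cv2.INTER_CUBIC)]))
E
```

```text
[462.5 221.6 184.2] [180.    0.  109.6] 24.8333 [-0.1  0.6 -3.1]
plate top z 161.81866527707183
top 0 px [316.  217.1] exp [316.2 217.6] hole-ref in shk [0.8 0.2] ref [467.5  86.4]
top 1 px [305.2 191.7] exp [305.1 192.2] hole-ref in shk [1.5 0.1] ref [542.1 112.5]
top 2 none; exp [219.5 228.4]
top 3 none; exp [229.5 254.9]
scene 0 px [307.4 202. ] exp [307.7 201.6] hole-ref in shk [-1.5 -0.5] ref [466.7  87.4]
scene 1 px [316.  177.9] exp [316.4 177.7] hole-ref in shk [-0.3 -0.1] ref [541.2 114.2]
scene 2 px [221.  159.6] exp [220.8 159.8] hole-ref in shk [ 0.1 -0.2] ref [454.7 358.4]
scene 3 px [207.8 181.7] exp [208.1 182. ] hole-ref in shk [0.3 1.9] ref [379.3 330.4]
wrist 0 none; exp [280.8 366.4]
wrist 1 none; exp [371.3 366.2]
wrist 2 px [388.1  41.1] exp [384.9  38.7] hole-ref in shk [ 2.1 -1.6] ref [454.1 358.2]
wrist 3 px [266.8  41.2] exp [262.8  39.6] hole-ref in shk [ 2.7 -1.3] ref [378.9 331.1]
```

View pics/fin.png

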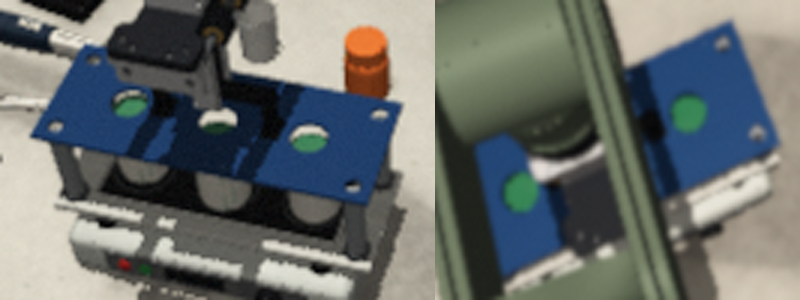

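Run:
```python
from h import *
t,s=cam('top'),cam('scene')
for a,b in [((316,217.1),(307.4,202.)),((305.2,191.7),(316,177.9)),((316,217),(307.7,199.8)),((305.2,191.3),(316,175.9)),((315.6,216.5),(306,194.5)),((304.4,190.4),(315,170.5))]: print(tri([(t,*a),(s,*b)]))
print(robot.get_state()['tcp_pos'])
```

```text
(array([468.09680714,  87.46920251, 158.75283703]), [0.9, 0.9])
(array([543.02522715, 114.02393037, 160.17988082]), [1.2, 1.2])
(array([467.52783012,  86.75222248, 167.9832067 ]), [0.0, 0.0])
(array([542.35663061, 113.52106226, 168.57557663]), [1.1, 1.1])
(array([464.96053071,  87.97122821, 189.9201782 ]), [0.7, 0.7])
(array([540.26252953, 114.68025579, 189.61751819]), [0.9, 0.9])
[462.5748401  221.61303804 184.30289512]
```

{"method": "send_rows", "body": {"motion": [[0,-0.0003,0,0.001,0],[0,0,0,0,0],[0,0,0,0,0],[0,0,0,0,0],[0,0,0,0,0],[0,0,0,0,0]]}}

```text
clock: 25.48
tcp_pos: [462.1, 221.6, 185.1]
tcp_rot: [-3.142, 0.0, 1.912]
ft_force: [0.3, -0.5, -3.6]
opening: 13.8
grasp_force: 30.0
```

```bash
python3 -c "
from cell import workorder
print(workorder.close_job())"
```

```text
the job is handed in; nothing more can be done
None
```

The job is handed in (no verdict came back): the tipped pot stands upright, let go, about 6 mm from the middle ring's centre, and the gripper holds the cover by its handle over the posts at about 5–9 mm, its holes within about 2–3 mm of them by my camera measurements.

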